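# Arm and hold the shop's shutter key switch

## Task

Run the shop's roller shutter from its counter-top control station: first push the grey block plug fully home into the station's rectangular socket and let go of it, then take the key from its wooden stand and push it fully into the keyway past the sticky pins. Turn the key clockwise (seen from above) a quarter turn to its stop and finish with the gripper still holding the key turned there, for the switch springs back when released. Leave the can, the jar and the small carton standing where they are.

Things in the scene. Friction and masses are not known exactly. Their poses are not given: they have to be found in the camera images.
- console: Grey control station fixed on the counter, 130 (x) x 200 (y) x 55 mm high, origin at the centre of its underside, z up. In its flat top: a white plastic socket face (60 x 60 mm) centred at y = -50 mm and an aluminium key face (60 x 60 mm) centred at y = +50 mm. It stands at a different place and yaw each time.
- socket_mouth (a point): Centre of the socket hole's mouth, level with the station's top (55 mm above the counter); axes as the station's, z up. The hole is 32.4 mm along x, 22.4 mm along y, 26 mm deep, straight down, with a small chamfer.
- keyway_mouth (a point): Centre of the keyway's mouth in the station's top (55 mm up), axes as the station's. Vertical slot 15.8 mm (x) x 6.8 mm (y) in a 5 mm fixed face, the turning barrel under it. Stiff pins 15 and 23 mm down each resist with some 5 to 20 N: a light force stop halts there, a small wiggle helps. The key turns only when within 4 mm of full depth; turned, it cannot be pulled out.
- barrel (a joint): Turn of the lock barrel: 0 = rest (keyway along the station's x), growing clockwise seen from above to a hard stop at 1.5 rad. A spring returns it to 0 (about 0.02 N m at rest, 0.08 N m at the stop). The blade has about 0.1 rad of play in the barrel, so the key turns some 1.6 rad to the stop.
- key: Loose upright key, 35 g, origin at the centre of its bow's underside, z up. Black bow above: 30 mm (x) x 8 mm thick (y) x 36 mm high; take it across the thickness. Below: round steel neck 5 mm thick, 10 mm long, then a flat blade 14 mm (x) x 5 mm (y), rounded end 30 mm below the origin. Fully in, the bow rests on the station's top. Works either way round (half turn).
- key_stand: Fixed wooden block 60 x 60 x 42 mm high, origin at the centre of its underside. The key starts upright in a slot in its top, bow resting on the top (42 mm above the counter), blade about 30 mm deep; lift it straight up.
- plug: Loose grey plug, 70 g, upright on the counter, origin at the centre of its underside, z up. Shank 30 (x) x 20 (y) x 20 mm high, lower edges rounded; on it a head 40 (x) x 26 (y) x 40 mm high (top at 60 mm). Fully home the head rests on the station's top, shank 20 mm deep; either way round. Plug and key stand are on either side of the station, which is which varies.
- can: Bystander: upright drink can, 60 mm across, 90 mm high, origin at the centre of its underside.
- jar: Bystander: upright jar, 56 mm across, 65 mm high, origin at the centre of its underside.
- carton: Bystander: small cardboard carton 60 x 90 x 35 mm high, origin at the centre of its underside.
Not all that is in view belongs to the job. Of the things that look like the key, the smallest one is meant. What is meant by the plug is not green, and is the smaller of those in its own colour.

How it is judged:
By the outcome, as a careful person would: the job done as asked, in the order asked, and still so for the second after the job is handed in, while the arm keeps its last pose, push and grip.
It also fails if it takes over 69 s, if anything falls off the work surface, if the arm or the gripper's body presses on something with over 40 N, if the wrist force passes 120 N, or if a joint passes its speed limit or range.

## Robot

A 6-joint arm with a two-finger parallel gripper is mounted at the origin on the work surface. World frame = base frame: x ahead of the robot, y to its left, z up, the work surface at z = 0. Lengths are in m, angles in rad, forces in N, time in s.
With the tool pointing down it reaches from about 0.35 to 0.975 m from the base axis. Payload 4.9 kg.
Tool frame: the origin (TCP) lies on the front face of the gripper's body, between the roots of the fingers; the fingertips stand ctrl.finger_overhang ahead of it and the grasp point (between the pads) lies 54 mm ahead of it (ctrl.finger_overhang is the distance from the TCP to the fingertips, in m); z points along the fingers, y is the line along which they close (so a half turn about z gives the same grasp; the last joint's range is limited). The gripper opens to 85 mm and grips with 20 to 120 N. Pads are 22 mm wide; open, the fingers measure 114 mm over their backs; the gripper's body (76 mm by 85 mm) begins 54 mm behind the grasp point. The pads swing forward as they close: fully open they stand 13 mm farther back than shut.
Start: joints at [1.187, 0.053, 1.613, -0, 1.476, -0.119], TCP at [0.164, 0.603, 0.304] pointing down, gripper open.
Joint ranges: [-3.01, 3.01], [-1.01, 2.22], [0.06, 2.58], [-1.02, 4.17], [0.09, 2.62], [-3.14, 3.14]. Speed limits (rad/s): [2.57, 2.57, 3.14, 3.14, 3.14, 3.14].

## Interface

Orientations are given as a rotation vector (axis times angle).
In Python, from station import ctrl, vision gives the robot as it stands. The module is installed in compiled form; this text tells all that it offers.
- The arm moves only by the tool drive_tool, never from a script. Its argument "rows" is a list of rows, each a list of 2 entries, a list of its own where there are three numbers: the shift along the tool's x, y, z in m, then the turn about the tool's z in rad. A call has 1 to 10 rows; each row shifts and turns the commanded pose from where the row before left it, along the tool's axes as they then stand; what a row does not reach is not made up. A row lasts 1/10 s, in which the tool goes at most 50 mm and 8.59 degrees, less where a joint would pass 70% of its speed; a pose out of reach is approached as far as the arm can. A call with a gripper value outside its range is refused whole. "jaw" is the closure, from 0 (fully open) to 1 (shut), set as the call begins (left out, the last holds). The fingers move at their own pace and stop on an object; "grip_force" is the grip in N (left out, the last holds). Time passes only in rows, so rows that do not move let the fingers close. It gives the time, the measured TCP pose, the force, the opening and the grip force at its end, in the units of the state.
- ctrl.get_obs(): the state, without advancing time (a new reading comes with each control period).
- vision.get_image(name): name is "scene" or "top" or "wrist"; returns a dict with "image" (480x640x3 uint8, blue, green, red), "vertical_fov" (degrees; the focal length in pixels is half the picture's height over the tangent of half this angle, whatever the lens; pixels are square), "cx", "cy" (the principal point, pixels), "R" (3x3) and "t" (3): a world point X has camera coordinates R X + t. Camera axes: x right, y down, z forward; pixel columns grow to the right and rows downward; lengths in m; the calibration is good to about 2 mm. A picture is of the moment at which its call begins. There is no depth.
- ctrl.finish_job(): hands the job in; it is judged then, once.
The state is a dict: "t": time; "q": joint angles; "dq": joint speeds; "effort": joint torques, N m; "tool_pos": TCP position; "tool_rot": TCP orientation; "contact_force": force on the tool from outside, world axes, zero at the start; "wrist_torque": the same for the moment, N m; "opening": finger opening in m; "grip_force": force on a finger pad.
Only numpy, scipy, OpenCV 4.12 (cv2) and the standard library are available. Lean on these libraries where they do the work, as an engineer would, in place of code of your own. Each camera call takes 0.05 s, during which the arm holds its last target. There are 200 camera calls.

## Working session

There is one attempt and no reset: what is moved stays moved. The work goes in short steps, Python scripts to look and compute and a tool call to move; the robot and the scene stay as the last step left them, time stands still between calls to the robot, and variables do not carry over. Pictures are saved under pics/ and viewed, at most 10 in all, crops included, and the job is handed in when it is done.

Besides the shell and the picture viewer there is one more tool, called after ">>>" as name(argument=value, ...) on one line, values as JSON. drive_tool: Moves the arm, as the interface text tells. Its arguments: {"type":"object","properties":{"rows":{"type":"array","items":{"type":"array"}},"jaw":{"type":"number"},"grip_force":{"type":"number"}},"required":["rows"]}

```bash
mkdir -p pics; python3 - <<'E'
from station import ctrl, vision
import cv2, numpy as np, pickle
d={}
for n in ("scene","top"):
    v=vision.get_image(n); d[n]=v; cv2.imwrite(f"pics/{n}.png",v["image"]); print(n,v["vertical_fov"],v["cx"],v["cy"],v["R"].round(3).tolist(),v["t"].round(3).tolist())
pickle.dump(d,open("v0.pkl","wb"))
print(ctrl.finger_overhang, ctrl.get_obs())
E
```

```text
scene 42.60604694523304 324.09365552128384 239.23432936769711 [[0.535, 0.845, 0.019], [0.495, -0.295, -0.818], [-0.685, 0.447, -0.576]] [-0.304, -0.243, 1.575]
top 46.33411002304743 318.17848287570723 237.11184007258612 [[-0.01, -1.0, -0.011], [-0.997, 0.01, -0.072], [0.072, 0.01, -0.997]] [0.028, 0.625, 1.241]
0.0726 {'t': 0.1, 'q': array([ 1.18698268e+00,  5.33012245e-02,  1.61413072e+00, -3.42361860e-05,
        1.47602176e+00, -1.18991752e-01]), 'dq': array([-0.00158306, -0.00137932, -0.00188594, -0.00072818,  0.0018025 ,
       -0.00261409]), 'effort': array([ 5.42353773e-04, -3.94899380e+01, -3.71364498e+01, -2.65323609e-05,
        3.95374722e-03,  2.99665180e-05]), 'tool_pos': array([0.16342705, 0.60281465, 0.30279492]), 'tool_rot': array([-4.14704759e-01, -3.11366584e+00,  2.84436633e-03]), 'contact_force': array([ 0.81289485, -0.20284164,  0.36564675]), 'wrist_torque': array([-0.01087883, -0.00566509, -0.01489417]), 'grip_force': 0.0, 'opening': 0.0852206931473298}
```

View pics/scene.png

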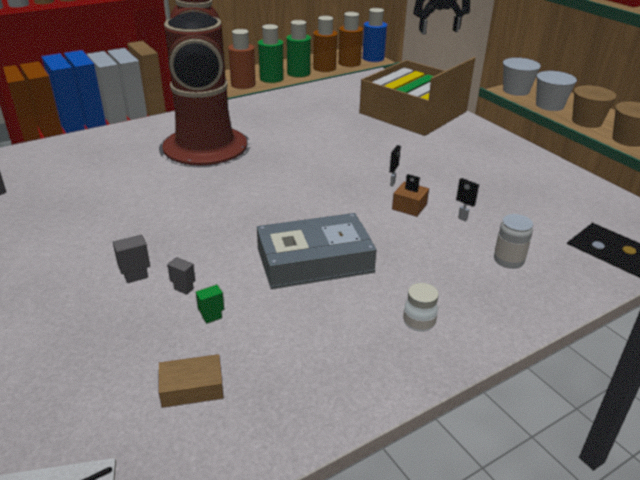

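View pics/top.png

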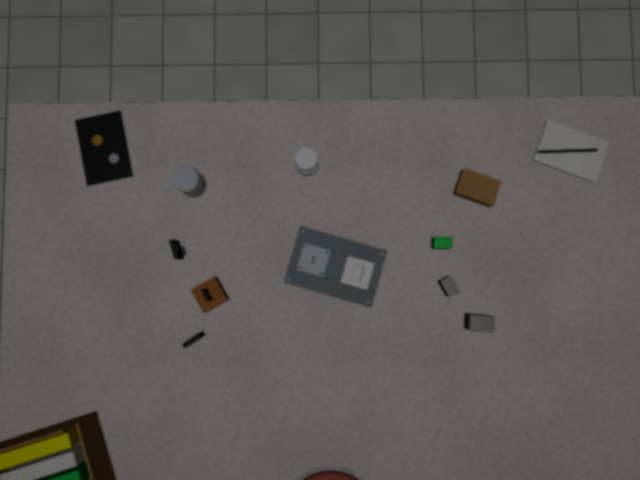

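The top view shows the following.
- **Key lookalikes:** (177,249) standing alone, (194,339) standing alone, and (208,294) in the wooden stand. The one in the stand is the smallest, so I choose it.
- **Plug lookalikes:** green (443,243), large grey (480,323), and small grey (450,286). I choose the small grey one.
- **Console:** centred near (336,266), with the socket at (357,272) and the keyway at (314,260).

```bash
cat > h.py <<'E'
import numpy as np, cv2
from scipy.spatial.transform import Rotation as Ro
def foc(v): return 240/np.tan(np.radians(v["vertical_fov"]/2))
def ray(v,px,z):
    R,t=np.array(v["R"]),np.array(v["t"]); c=-R.T@t
    d=R.T@np.array([(px[0]-v["cx"])/foc(v),(px[1]-v["cy"])/foc(v),1]); return c+d*(z-c[2])/d[2]
def proj(v,X):
    p=np.array(v["R"])@np.array(X)+np.array(v["t"]); return np.array([v["cx"],v["cy"]])+foc(v)*p[:2]/p[2]
def rects(v,mask,z,amin,amax):
    out=[]
    for c in cv2.findContours(mask,cv2.RETR_LIST,cv2.CHAIN_APPROX_NONE)[0]:
        if amin<cv2.contourArea(c)<amax:
            P=np.array([ray(v,p,z)[:2]*1000 for p in c[:,0]],np.float32)
            r=cv2.minAreaRect(P); b=cv2.boxPoints(r)
            px=c[:,0].mean(0)
            e=b[1]-b[0]; f=b[2]-b[1]; L=e if np.hypot(*e)>np.hypot(*f) else f
            out.append((px.round(1).tolist(),np.round(r[0],1).tolist(),sorted(np.round(r[1],1).tolist()),round(float(np.degrees(np.arctan2(L[1],L[0]))%180),1)))
    return out
def to_tool(o,p):  # world point -> shift in tool axes from TCP
    return Ro.from_rotvec(o["tool_rot"]).inv().apply(np.array(p)-o["tool_pos"])
E
python3 - <<'E'
import pickle; from h import *
d=pickle.load(open("v0.pkl","rb")); v=d["top"]; im=v["image"]
print(im[266,336],im[286,450],im[272,345],im[260,305],im[300,460],im[294,200],im[294,208],im[323,480])
g=cv2.cvtColor(im,cv2.COLOR_BGR2GRAY).astype(int)
hsv=cv2.cvtColor(im,cv2.COLOR_BGR2HSV)
roi=np.zeros_like(hsv[:,:,0]); roi[215:315,275:400]=255
cons=((im[:,:,0].astype(int)-im[:,:,2]>4)).astype(np.uint8)*roi
print("console",rects(v,cons,0.055,1000,30000))
roi[:]=0; roi[270:305,435:465]=255
print(np.array2string(g[272:300,436:464:1],max_line_width=200))
for n,p,z in(("sock",(357,272),.055),("kw",(314,260),.055),("plug",(451,285),.06),("key",(208,294),.078),("stand",(211,294),.042),("can",(187,180),.09),("jar",(306,157),.065),("carton",(478,187),.035),("k1",(177,245),.08),("k2",(194,339),.08),("green",(443,242),.06),("gr",(481,323),.08)): print(n,ray(v,p,z).round(3)[:2])
c=cv2.resize(np.hstack([im[260:330,430:500],im[240:360,160:230][20:90]]),None,fx=5,fy=5)
cv2.imwrite("pics/crop1.png",c)
E
```

```text
[66 62 57] [76 78 82] [121 119 118] [103  99  94] [ 97  99 105] [20 47 77] [ 8 11 16] [74 76 80]
console [([335.0, 266.3], [559.1, -15.3], [125.4, 196.3], 73.4)]
[[101 101 100  99  99 100 101 101 102 102 100  99  99  99 100 100  99  99  99  99  98  97  97  97  99 100  99  98]
 [101 101 100  99  98  98  99 100 101 102 101 100  99  99 100  99  99  99  99  99  99  97  97  97  97  98  98  97]
 [101 101  99  99  98  98  98  98  99  99  98  96  96  96  97  97  97  98  99  99  98  98  98  97  97  97  97  97]
 [102 101 100  99  99  98  97  95  92  87  85  82  83  85  88  92  95  98  99  99  99  98  98  97  98  98  98  97]
 [102 102 101 100  99  96  92  85  77  67  62  63  67  72  78  85  92  97  99  99  99  98  98  97  98  98  99  97]
 [102 102 100  99  94  88  79  68  57  50  53  61  67  72  75  81  89  96  99  98  98  98  98  98  97  98  98  98]
 [100  98  95  90  81  70  59  51  50  56  64  72  75  76  77  79  86  94  97  98  97  97  97  98  98  97  98  98]
 [ 96  90  81  70  59  50  48  55  62  69  75  77  77  78  77  78  83  90  96  97  96  96  96  97  97  98  98  98]
 [ 92  78  60  45 
[... 1813 characters left out ...]
100 100]
 [101 101  99 100  99  99  98  97  92  82  73  69  69  76  83  89  95  98 100 100  98  98  99  99  99 100 100 101]
 [102 102 100  99 100 100 100  99  98  95  92  88  85  86  89  95  99 101 102 101 100  98 100 100  99 100 101 101]
 [103 101 100 100 100 102 102 101 100 100  99  97  95  94  95  97 100 102 102 101 101 100 101 101 101 100 102 101]
 [102 100  99  99 101 102 103 101 100 100  99  98  97  97  98  98 100 102 102 102 101 101 101 101 101 102 102 101]]
sock [ 0.546 -0.063]
kw [0.573 0.031]
plug [ 0.516 -0.266]
key [0.502 0.258]
stand [0.5   0.259]
can [0.747 0.302]
jar [0.799 0.046]
carton [ 0.733 -0.337]
k1 [0.607 0.325]
k2 [0.407 0.287]
green [ 0.609 -0.251]
gr [ 0.435 -0.323]
```

View pics/crop1.png

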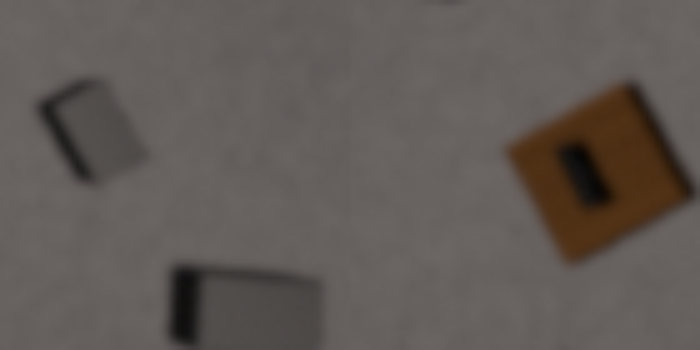

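The close crop confirms both choices: a small grey plug at upper left, beside the larger grey one at lower left, and the key in the wooden stand on the right. I'll travel to the plug now.

>>> drive_tool(rows=[[[-0.0284,-0.0373,0],0],[[-0.0284,-0.0373,0],0],[[-0.0284,-0.0373,0],0],[[-0.0284,-0.0373,0],0],[[-0.0284,-0.0373,0],0],[[-0.0284,-0.0373,0],0],[[-0.0284,-0.0373,0],0],[[-0.0284,-0.0373,0],0],[[-0.0284,-0.0373,0],0],[[-0.0284,-0.0373,0],0]])

```text
t: 1.1
tool_pos: [0.34, 0.1671, 0.3036]
tool_rot: [0.414, 3.114, 0.0]
contact_force: [0.3, -0.1, -0.8]
opening: 0.0855
grip_force: 0.0
```

>>> drive_tool(rows=[[[-0.0284,-0.0373,0],0],[[-0.0284,-0.0373,0],0],[[-0.0284,-0.0373,0],0],[[-0.0284,-0.0373,0],0],[[-0.0284,-0.0373,0],0],[[-0.0284,-0.0373,0],0],[[-0.0284,-0.0373,0],0],[[-0.0284,-0.0373,0],0],[[-0.0284,-0.0373,0],0],[[-0.0284,-0.0373,0],0]])

```text
t: 2.1
tool_pos: [0.5167, -0.2674, 0.3032]
tool_rot: [-0.415, -3.113, -0.001]
contact_force: [-0.2, 1.5, 0.8]
opening: 0.0855
grip_force: 0.0
```

>>> drive_tool(rows=[[[0,0,0.005],0.149],[[0,0,0.005],0.149],[[0,0,0.005],0.149],[[0,0,0.005],0.149],[[0,0,0.005],0.149],[[0,0,0.005],0.149],[[0,0,0.005],0.149],[[0,0,0.005],0.149],[[0,0,0.005],0.149],[[0,0,0.005],0.149]])

```text
t: 3.1
tool_pos: [0.5163, -0.2653, 0.2531]
tool_rot: [-2.421, -2.0, 0.0]
contact_force: [0.6, 0.6, 0.4]
opening: 0.0851
grip_force: 0.0
```

>>> drive_tool(rows=[[[0,0,0],0.149],[[0,0,0],0.149],[[0,0,0],0.149],[[0,0,0],0.149],[[0,0,0],0.149],[[0,0,0],0.149],[[0,0,0],0]])

```text
t: 3.8
tool_pos: [0.5163, -0.2653, 0.2533]
tool_rot: [-3.046, -0.766, 0.001]
contact_force: [-0.4, -0.2, 0.0]
opening: 0.0858
grip_force: 0.0
```

```bash
python3 - <<'E'
from station import ctrl, vision
from h import *; import pickle
v=vision.get_image("wrist"); o=ctrl.get_obs(); pickle.dump((v,o),open("w1.pkl","wb"))
cv2.imwrite("pics/w1.png",v["image"]); print(o["tool_pos"],Ro.from_rotvec(o["tool_rot"]).as_matrix().round(3).tolist(),o["t"])
R,t=np.array(v["R"]),np.array(v["t"]);print((-R.T@t).round(3),R.round(2).tolist(),proj(v,[.516,-.266,.06]))
E
```

```text
[ 0.51630317 -0.26530193  0.25337467] [[0.88, 0.476, -0.001], [0.476, -0.88, 0.001], [-0.0, -0.001, -1.0]] 3.85
[ 0.585 -0.23   0.323] [[0.47, -0.88, -0.0], [-0.84, -0.45, 0.3], [-0.27, -0.14, -0.95]] [311.17442764 227.3978951 ]
```

View pics/w1.png

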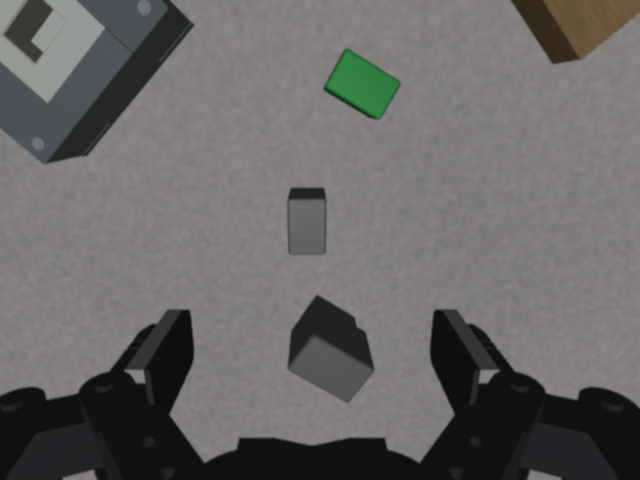

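The wrist view shows the plug's top face at about (288..326, 199..254), centred near (307,226) and square to the jaws. The larger grey one is at (330,368) and the green one at (362,84).

```bash
python3 - <<'E'
from h import *; import pickle
v,o=pickle.load(open("w1.pkl","rb")); im=v["image"]; g=cv2.cvtColor(im,cv2.COLOR_BGR2GRAY)
print(g[226,280:335:3],g[180:265:4,307])
m=cv2.inRange(g,60,int(0.5*(int(g[226,307])+int(g[226,275]))))
roi=np.zeros_like(m); roi[185:265,275:340]=255
m=cv2.morphologyEx(m&roi,cv2.MORPH_OPEN,np.ones((5,5)))
for r in rects(v,m,.06,800,5000): print(r, to_tool(o,[r[1][0]/1000,r[1][1]/1000,.06]).round(4))
E
```

```text
[128 128 119  86 103 102 102 102 101 101 101 101 101 100 100  80 134 134
 130] [134 133  57  35  34  91 106 105 105 103 102 102 101 100  99  98  98  96
  95 126 129 133]
([306.6, 225.9], [514.4, -263.2], [26.3, 39.2], 28.9) [-0.0006 -0.0026  0.1934]
```

>>> drive_tool(rows=[[[-0.0006,-0.0026,0.031],0],[[0,0,0.031],0],[[0,0,0.031],0],[[0,0,0.031],0],[[0,0,0.031],0],[[0,0,0],0]])

```text
t: 4.45
tool_pos: [0.5117, -0.2614, 0.0936]
tool_rot: [-3.038, -0.768, 0.011]
contact_force: [-0.3, -0.1, -0.9]
opening: 0.0857
grip_force: 0.0
```

>>> drive_tool(rows=[[[0,0,0],0],[[0,0,0],0],[[0,0,0],0],[[0,0,0],0],[[0,0,0],0],[[0,0,0],0],[[0,0,0],0],[[0,0,0],0]], jaw=1, grip_force=50)

```text
t: 5.25
tool_pos: [0.5156, -0.2639, 0.1006]
tool_rot: [3.045, 0.766, 0.002]
contact_force: [0.1, 0.7, 5.6]
opening: 0.0254
grip_force: 52.3
```

>>> drive_tool(rows=[[[0,0,-0.03],0],[[0,0,-0.045],0],[[0,0,-0.045],0],[[0.0145,-0.0424,0],0],[[0.0145,-0.0424,0],0],[[0.0145,-0.0424,0],0],[[0.0145,-0.0424,0],0],[[0.0145,-0.0424,0],0]])

```text
t: 6.05
tool_pos: [0.4775, -0.0408, 0.2187]
tool_rot: [-3.047, -0.765, -0.0]
contact_force: [0.1, 0.4, -0.4]
opening: 0.0251
grip_force: 51.5
```

>>> drive_tool(rows=[[[0,0,0],0.131],[[0,0,0],0.131],[[0,0,0],0.131],[[0,0,0],0.131],[[0,0,0],0.131],[[0,0,0],0.131],[[0,0,0],0],[[0,0,0],0],[[0,0,0],0]])

```text
t: 6.95
tool_pos: [0.4782, -0.0423, 0.2188]
tool_rot: [3.108, -0.456, -0.0]
contact_force: [-0.6, 0.5, 0.2]
opening: 0.0254
grip_force: 51.5
```

```bash
python3 - <<'E'
from station import ctrl, vision
from h import *; import pickle
v=vision.get_image("wrist"); o=ctrl.get_obs(); pickle.dump((v,o),open("w2.pkl","wb"))
cv2.imwrite("pics/w2.png",v["image"]); print(o["tool_pos"],Ro.from_rotvec(o["tool_rot"]).as_matrix().round(4).tolist(),o["t"],o["contact_force"],proj(v,[.546,-.063,.055]))
E
```

```text
[ 0.47826484 -0.0423726   0.21881231] [[0.9577, -0.2876, -0.0002], [-0.2876, -0.9577, -0.0], [-0.0002, 0.0, -1.0]] 7.0 [-0.15801889  0.45089629 -1.69988848] [311.52925581 119.03459195]
```

View pics/w2.png

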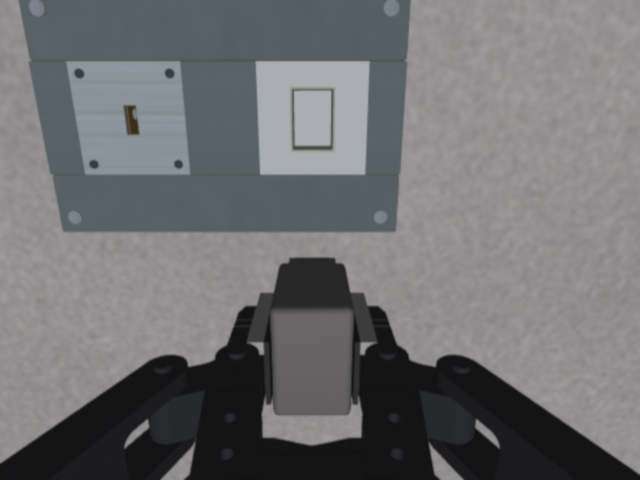

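The wrist view shows the white socket face at about (257..369, 62..174) with its hole at (292..333, 88..151). The key face is at (68..190, 62..174) with the slot at (131,120). The held plug's top face is at (272..352, 308..414).

```bash
python3 - <<'E'
from h import *; import pickle
v,o=pickle.load(open("w2.pkl","rb")); im=v["image"]; g=cv2.cvtColor(im,cv2.COLOR_BGR2GRAY)
def box(a,lo,hi,z,amin,amax,op=3):
    m=cv2.inRange(g,lo,hi); roi=np.zeros_like(m); roi[a[1]:a[3],a[0]:a[2]]=255
    m=cv2.morphologyEx(m&roi,cv2.MORPH_OPEN,np.ones((op,op)))
    return [(r,to_tool(o,[r[1][0]/1000,r[1][1]/1000,z]).round(4).tolist()) for r in rects(v,m,z,amin,amax)]
print(g[118,245:380:5],g[118,284:300],g[118,326:342],g[80:95,312],g[140:160,312],g[50:70,270],g[165:180,270])
print(g[360,262:362:3],g[300:420:4,312])
print("face",box((230,45,395,190),150,255,.055,1000,20000))
print("console",box((15,0,420,245),75,125,.055,300,90000,1))
print("key",g[118,60:80],g[118,120:142])
# plug edges
print("plug",box((262,296,362,425),88,125,.178,3000,20000))
print("slot",box((115,95,150,145),0,125,.055,60,2000,1))
E
```

```text
[ 96  96  96 173 173 172 173 173 173 161 166 172 173 173 173 173 173 159
 168 173 173 173 173 173 172  95  96] [172 173 173 173 173 171 161 140 104  95 139 166 172 173 173 173] [173 173 173 172 159 107  91 132 153 168 172 173 173 173 173 173] [173 173 173 173 173 172 166 155 134 112 133 160 171 173 173] [173 172 173 172 166 139 101  76  74  98 136 156 168 172 173 173 173 172
 173 173] [ 93  93  93  93  93  93  93  93  93  91 104 147 168 173 173 173 173 173
 173 174] [173 173 173 173 173 173 173 172 165 141 110  95  93  92  93]
[ 22  47  47  38  85  99 101 101 101 101 100 100 101 100 100 100 100 100
 100 100 100 100 100 100  99 100 100 100  99  89  42  45  48  21] [ 39  40  60  92 103 103 103 103 103 101 102 101 101 100 100 100 100  99
  99  99  98  98  97  97  97  96  97  97  95 137]
face [(([312.1, 117.5], [546.4, -63.4], [19.8, 28.0], 163.4), [0.0713, 0.0005, 0.1638]), (([312.1, 118.7], [545.5, -63.3], [24.7, 34.0], 162.9), [0.0704, 0.0007, 0.1638]), (([312.2, 116.4], [545.6, -63.3], [58.7, 59.8], 73.4), [0.0705, 0.0007, 0.1638])]
console [(([130.9, 119.6], [573.9, 32.4], [7.1, 15.9], 163.4), [0.0701, -0.0991, 0.1638]), (([312.1, 117.5], [546.4, -63.4], [21.2, 30.1], 163.4), [0.0713, 0.0005, 0.1638]), (([312.1, 118.7], [545.6, -63.3], [22.4, 32.0], 162.8), [0.0705, 0.0007, 0.1638]), (([312.2, 116.3], [545.5, -63.2], [60.8, 61.5], 73.4), [0.0704, 0.0006, 0.1638]), (([129.8, 116.2], [574.5, 32.7], [60.3, 61.1], 73.4), [0.0706, -0.0996, 0.1638]), (([220.3, 105.0], [556.9, -14.3], [123.1, 200.6], 73.3), [0.0673, -0.0495, 0.1638])]
key [ 96  96  96  95  96  95  95  95  95  95  95  95  95  96 100 118 141 148
 150 150] [149 150 149 148 136  97  70  71  77  60  48  47  50  67  93 103 104 121
 141 149 149 149]
plug [(([311.9, 362.6], [477.8, -42.9], [23.6, 38.3], 163.8), [-0.0003, 0.0006, 0.0408])]
slot [(([130.9, 119.6], [573.9, 32.4], [7.1, 15.9], 163.4), [0.0701, -0.0991, 0.1638])]
```

>>> drive_tool(rows=[[[0.0354,0,0],0],[[0.0354,0,0],0],[[0,0,0.02],0],[[0,0,0.02],0],[[0,0,0.014],0],[[0,0,0],0],[[0,0,0],0]])

```text
t: 7.7
tool_pos: [0.5461, -0.0628, 0.165]
tool_rot: [-3.108, 0.458, 0.0]
contact_force: [-0.1, 0.0, 0.6]
opening: 0.0253
grip_force: 51.5
```

>>> drive_tool(rows=[[[0,0,0.003],0],[[0,0,0.003],0],[[0,0,0.003],0],[[0,0,0.003],0],[[0,0,0],0]])

```text
t: 8.2
tool_pos: [0.5458, -0.0628, 0.1524]
tool_rot: [-3.108, 0.459, 0.001]
contact_force: [-0.4, 0.2, -0.3]
opening: 0.0255
grip_force: 51.5
```

>>> drive_tool(rows=[[[0,0,0.004],0],[[0,0,0.004],0],[[0,0,0.004],0],[[0,0,0.003],0],[[0,0,0.002],0],[[0,0,0],0]])

```text
t: 8.8
tool_pos: [0.5462, -0.0628, 0.1359]
tool_rot: [3.108, -0.459, -0.0]
contact_force: [-0.5, 0.1, -1.1]
opening: 0.0252
grip_force: 51.6
```

>>> drive_tool(rows=[[[0,0,0.001],0],[[0,0,0.001],0],[[0,0,0.001],0],[[0,0,0],0]])

```text
t: 9.2
tool_pos: [0.5465, -0.0629, 0.1355]
tool_rot: [3.108, -0.459, -0.001]
contact_force: [-8.4, 1.1, 14.1]
opening: 0.0255
grip_force: 53.6
```

>>> drive_tool(rows=[[[0,0,-0.001],0],[[0,0,0],0],[[0,0,0],0],[[0,0,0],0],[[0,0,0],0],[[0,0,0],0]], jaw=0)

```text
t: 9.8
tool_pos: [0.5461, -0.0628, 0.1337]
tool_rot: [-3.108, 0.459, 0.0]
contact_force: [0.1, -0.9, 0.1]
opening: 0.0854
grip_force: 0.0
```

>>> drive_tool(rows=[[[0,0,-0.03],0],[[0,0,-0.04],0],[[0,0,-0.04],0],[[0,0,0],-0.149],[[0,0,0],-0.149],[[0,0,0],-0.149],[[0,0,0],-0.149],[[0,0,0],-0.149],[[0,0,0],-0.149],[[0,0,0],-0.149]])

```text
t: 10.8
tool_pos: [0.5461, -0.0628, 0.2438]
tool_rot: [-2.92, -1.159, 0.0]
contact_force: [0.1, 0.8, -0.0]
opening: 0.0853
grip_force: 0.0
```

>>> drive_tool(rows=[[[0,0,0],-0.149],[[0,0,0],-0.149],[[0,0,0],-0.149],[[0,0,0],-0.149],[[0,0,0],-0.149],[[0,0,0],-0.149],[[0,0,0],-0.149],[[0,0,0],-0.149],[[0,0,0],-0.149],[[0,0,0],-0.149]])

```text
t: 11.8
tool_pos: [0.5461, -0.0628, 0.2438]
tool_rot: [-1.36, -2.832, 0.0]
contact_force: [0.4, 0.4, -0.9]
opening: 0.0854
grip_force: 0.0
```

>>> drive_tool(rows=[[[0,0,0],-0.149],[[0,0,0],-0.149],[[0,0,0],-0.149],[[0,0,0],-0.149],[[0,0,0],-0.149],[[0,0,0],-0.149],[[0,0,0],-0.149],[[0,0,0],-0.149],[[0,0,0],-0.149],[[0,0,0],-0.046]])

```text
t: 12.8
tool_pos: [0.5461, -0.0628, 0.2438]
tool_rot: [0.76, -3.048, -0.0]
contact_force: [0.2, 0.1, 0.8]
opening: 0.0856
grip_force: 0.0
```

```bash
python3 - <<'E'
from station import ctrl
from h import *
o=ctrl.get_obs(); print(o["t"],o["tool_pos"],o["q"].round(2),Ro.from_rotvec(o["tool_rot"]).as_matrix().round(3).tolist(), to_tool(o,[.502,.258,.25]).round(4))
E
```

```text
12.8 [ 0.54607858 -0.06281593  0.24376355] [-0.25 -0.08  1.85 -0.    1.38 -2.31] [[-0.883, -0.47, -0.0], [-0.47, 0.883, 0.0], [0.0, 0.0, -1.0]] [-0.1117  0.3039 -0.0062]
```

>>> drive_tool(rows=[[[-0.016,0.0434,0],0],[[-0.016,0.0434,0],0],[[-0.016,0.0434,0],0],[[-0.016,0.0434,0],0],[[-0.016,0.0434,0],0],[[-0.016,0.0434,0],0],[[-0.016,0.0434,0],0],[[0,0,0.01],0],[[0,0,0],0],[[0,0,0],0]])

```text
t: 13.8
tool_pos: [0.5034, 0.2573, 0.2333]
tool_rot: [0.753, -3.049, 0.001]
contact_force: [-0.4, 0.3, 1.2]
opening: 0.0854
grip_force: 0.0
```

```bash
python3 - <<'E'
from station import ctrl, vision
from h import *; import pickle
v=vision.get_image("wrist"); o=ctrl.get_obs(); w=vision.get_image("scene"); pickle.dump((v,o),open("w3.pkl","wb"))
cv2.imwrite("pics/w3.png",np.hstack([v["image"],np.vstack([cv2.resize(w["image"][200:300,245:385],(160,114)),np.zeros((366,160,3),np.uint8)])])); print(o["tool_pos"],o["t"],proj(v,[.502,.258,.078]))
E
```

```text
[0.50372628 0.25704323 0.23371255] 13.85 [315.25668651 242.51424135]
```

View pics/w3.png

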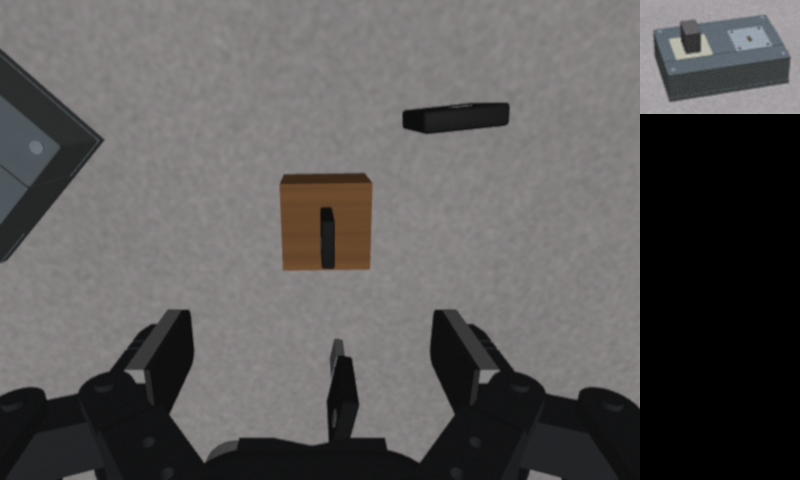

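The wrist view shows the key's bow top at about (321..335, 219..268) with the stand around it and aligned to the jaws. The decoy keys are at (455,117) and (342,395). The inset shows the plug's head seated on the station.

```bash
python3 - <<'E'
from h import *; import pickle
v,o=pickle.load(open("w3.pkl","rb")); im=v["image"]; g=cv2.cvtColor(im,cv2.COLOR_BGR2GRAY)
print(g[240,312:345],g[205:275:3,328])
roi=np.zeros_like(g); roi[200:280,305:350]=255
for hi in(40,):
  for lo in (18,22,25):
    m=cv2.inRange(g,lo,hi+5)&roi
    for r in rects(v,m,.078,150,3000): print(lo,r,to_tool(o,[r[1][0]/1000,r[1][1]/1000,.078]).round(4))
sat=cv2.cvtColor(im,cv2.COLOR_BGR2HSV)[:,:,1]; m=cv2.inRange(sat,120,255); m[:184]=0; m[280:]=0; m[:,:270]=0; m[:,385:]=0
for r in rects(v,m,.042,2000,20000): print("stand",r,to_tool(o,[r[1][0]/1000,r[1][1]/1000,.042]).round(4))
R=Ro.from_rotvec(o["tool_rot"]).as_matrix(); print(np.degrees(np.arctan2(R[1,0],R[0,0])))
E
```

```text
[76 77 76 76 77 76 77 74 61 44 29 26 27 29 29 29 29 29 29 29 29 25 44 70
 77 77 77 76 77 77 76 77 77] [ 73  22  16  14  15  17  28  31  30  30  30  29  27  29  29  29  28  28
  28  26  26  47 129 135]
18 ([327.1, 237.7], [496.2, 262.6], [8.1, 36.6], 28.8) [0.004  0.0085 0.1557]
22 ([326.2, 215.5], [484.7, 256.0], [7.4, 8.8], 28.7) [0.0172 0.008  0.1557]
22 ([327.1, 237.7], [496.2, 262.6], [8.1, 36.6], 28.8) [0.004  0.0085 0.1557]
25 ([328.0, 240.1], [497.6, 263.4], [8.1, 33.6], 28.8) [0.0024 0.0085 0.1557]
stand ([325.8, 227.4], [499.9, 265.2], [58.6, 59.1], 28.6) [-0.0005  0.009   0.1917]
-152.28296948610074
```

>>> drive_tool(rows=[[[0.0003,0.0087,0],-0.018],[[0,0,0.025],0],[[0,0,0.025],0],[[0,0,0.025],0],[[0,0,0.025],0],[[0,0,0.0155],0],[[0,0,0],0],[[0,0,0],0]])

```text
t: 14.7
tool_pos: [0.4996, 0.2657, 0.1191]
tool_rot: [-0.782, 3.042, 0.0]
contact_force: [0.8, -0.1, 0.3]
opening: 0.0852
grip_force: 0.0
```

>>> drive_tool(rows=[[[0,0,0],0],[[0,0,0],0],[[0,0,0],0],[[0,0,0],0],[[0,0,0],0],[[0,0,0],0],[[0,0,0],0],[[0,0,0],0],[[0,0,0],0],[[0,0,0],0]], jaw=1, grip_force=80)

```text
t: 15.7
tool_pos: [0.4994, 0.2658, 0.1188]
tool_rot: [-0.782, 3.042, 0.0]
contact_force: [-1.7, -0.2, 2.9]
opening: 0.0067
grip_force: 78.1
```

>>> drive_tool(rows=[[[0,0,-0.008],0],[[0,0,-0.015],0],[[0,0,-0.02],0],[[0,0,-0.02],0],[[0,0,-0.018],0],[[0,0,0],0]])

```text
t: 16.3
tool_pos: [0.5007, 0.2663, 0.2037]
tool_rot: [-0.781, 3.037, 0.001]
contact_force: [0.4, -0.0, 0.3]
opening: 0.0067
grip_force: 78.0
```

>>> drive_tool(rows=[[[-0.0003,-0.0415,0],0],[[-0.0003,-0.0415,0],0],[[-0.0003,-0.0415,0],0],[[-0.0003,-0.0415,0],0],[[-0.0003,-0.0415,0],0],[[-0.0003,-0.0415,0],0],[[-0.0003,-0.0415,0],0]])

```text
t: 17.0
tool_pos: [0.6411, 0.0106, 0.1985]
tool_rot: [0.781, -3.041, -0.001]
contact_force: [0.1, -0.0, -0.0]
opening: 0.0071
grip_force: 78.2
```

>>> drive_tool(rows=[[[0,0,0],0.132],[[0,0,0],0.132],[[0,0,0],0.132],[[0,0,0],0.132],[[0,0,0],0.132],[[0,0,0],0.132],[[0,0,0],0],[[0,0,0],0],[[0,0,0],0]])

```text
t: 17.9
tool_pos: [0.6409, 0.0122, 0.1991]
tool_rot: [-0.449, -3.109, 0.0]
contact_force: [-0.2, 0.2, -0.0]
opening: 0.0073
grip_force: 78.3
```

```bash
python3 - <<'E'
from station import ctrl, vision
from h import *; import pickle
v=vision.get_image("wrist"); o=ctrl.get_obs(); pickle.dump((v,o),open("w4.pkl","wb"))
cv2.imwrite("pics/w4.png",v["image"]); R=Ro.from_rotvec(o["tool_rot"]).as_matrix(); print(o["q"].round(2),o["tool_pos"],np.degrees(np.arctan2(R[1,0],R[0,0])),o["t"],o["opening"],proj(v,[.574,.0324,.055]))
E
```

```text
[-0.1   0.17  1.66 -0.    1.31 -1.38] [0.64095585 0.01221033 0.19915785] 163.53301430662827 17.95 0.006715726578652511 [313.09942654 118.62631046]
```

View pics/w4.png

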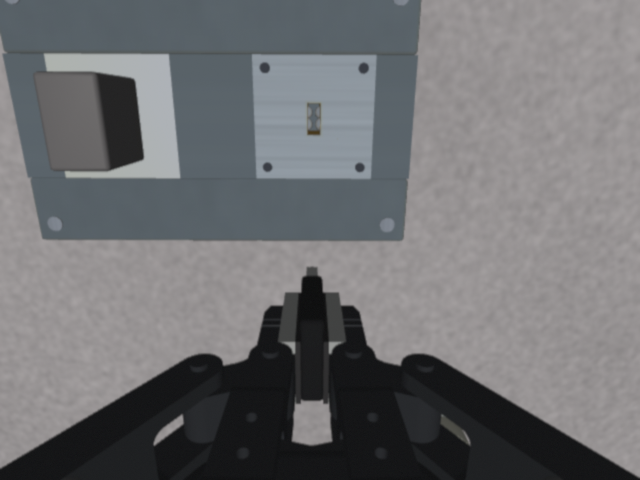

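The wrist view shows the slot at (307..321, 102..136) centred near (314,119), and the key face at (252..376, 54..180). The held key's bow top is at (300..324, 318..400), and its blade pokes out ahead at (312,270). The plug is seated at (88,120).

```bash
python3 - <<'E'
from h import *; import pickle
v,o=pickle.load(open("w4.pkl","rb")); im=v["image"]; g=cv2.cvtColor(im,cv2.COLOR_BGR2GRAY)
zb=o["tool_pos"][2]-.0768
def box(n,a,m,z,amin,amax):
    roi=np.zeros_like(m); roi[a[1]:a[3],a[0]:a[2]]=255
    for r in rects(v,m&roi,z,amin,amax): print(n,r,to_tool(o,[r[1][0]/1000,r[1][1]/1000,z]).round(4).tolist())
print(g[119,300:328],g[96:142:2,313]); print("bow row360",g[360,290:335]); print("col",g[312:330,312],g[390:408,312]); print("blade",g[270,300:325],g[260:282,312])
s=cv2.cvtColor(im,cv2.COLOR_BGR2HSV)[:,:,1]
box("face",(235,40,395,195),cv2.inRange(g,int(.5*(int(g[119,290])+int(g[119,235]))),255),.055,3000,30000)
box("slot",(300,95,328,143),cv2.inRange(s,60,255)|cv2.inRange(g,0,110),.055,60,2000)
for px,z,n in(((312,362),zb+.036,"bowtop"),((312,268),zb-.028,"tip")): print(n,to_tool(o,ray(v,px,z)).round(4))
E
```

```text
[150 151 151 151 150 149 141 121 117 112 102  97  97  96  98  96  96 101
 112 114 113 138 149 150 151 151 151 150] [148 149 147 132  97  97  97  94  94  94  97  97  97  94  95  95  97  79
  58  85 140 150 149]
bow row360 [21 21 21 21 28 38 47 48 48 46 36 27 27 27 27 28 28 28 29 28 28 28 28 28
 28 29 28 28 28 28 28 26 27 34 45 48 48 46 40 29 21 19 20 20 21]
col [17 15 17 14 16 16 16 17 22 23 26 26 28 28 28 29 29 29] [ 29  28  27  27  27  25  29  26  28  36  74 121 141 144 144 144 145 146]
blade [147 147 147 147 149 142 116  83  70  69  69  69  69  69  69  69  80 110
 138 146 148 150 152 153 154] [151 151 151 151 151 143 116  85  71  69  69  69  68  69  66  53  35  19
  17  16  15  15]
face ([313.5, 114.9], [574.2, 32.5], [59.9, 60.2], 73.3) [0.0697, 0.0006, 0.1442]
slot ([313.8, 117.9], [574.1, 32.6], [6.5, 15.0], 163.4) [0.0698, 0.0006, 0.1442]
bowtop [-0.0008 -0.0003  0.0408]
tip [ 5.000e-03 -1.000e-04  1.048e-01]
```

>>> drive_tool(rows=[[[0.0353,0.0009,0],0.003],[[0.0353,0,0],0],[[0,0,0.018],0],[[0,0,0.014],0],[[0,0,0.002],0],[[0,0,0],0],[[0,0,0],0]])

```text
t: 18.65
tool_pos: [0.5746, 0.0331, 0.1659]
tool_rot: [0.457, 3.107, 0.0]
contact_force: [0.1, -0.1, 0.1]
opening: 0.0067
grip_force: 78.3
```

>>> drive_tool(rows=[[[0,0,0.002],0],[[0,0,0.002],0],[[0,0,0.002],0],[[0,0,0.002],0],[[0,0,0],0]])

```text
t: 19.15
tool_pos: [0.5735, 0.0333, 0.1569]
tool_rot: [-0.457, -3.107, 0.0]
contact_force: [0.2, 0.2, -0.0]
opening: 0.0064
grip_force: 78.3
```

>>> drive_tool(rows=[[[0,0,0.0025],0],[[0,0,0.0025],0],[[0,0,0.0025],0],[[0,0,0.0025],0],[[0,0,0.001],0],[[0,0,0.001],0],[[0,0,0],0]])

```text
t: 19.85
tool_pos: [0.5742, 0.0332, 0.1474]
tool_rot: [0.456, 3.108, -0.0]
contact_force: [-5.5, -0.6, 10.0]
opening: 0.0069
grip_force: 79.9
```

>>> drive_tool(rows=[[[0,0,0.001],0.02],[[0,0,0.001],-0.04],[[0,0,0.001],0.04],[[0,0,0.001],-0.04],[[0,0,0],0.02],[[0,0,0],0]])

```text
t: 20.45
tool_pos: [0.574, 0.0334, 0.1417]
tool_rot: [0.458, 3.107, 0.001]
contact_force: [-0.5, 0.7, 1.8]
opening: 0.0066
grip_force: 78.8
```

Past the first pin. Continuing to the second pin at about z = 0.139.

>>> drive_tool(rows=[[[0,0,0.001],0],[[0,0,0.001],0],[[0,0,0.001],0.02],[[0,0,0.001],-0.04],[[0,0,0.001],0.04],[[0,0,0.001],-0.04],[[0,0,0],0.02],[[0,0,0],0]])

```text
t: 21.25
tool_pos: [0.5739, 0.0334, 0.1365]
tool_rot: [-0.457, -3.108, -0.0]
contact_force: [-1.2, 1.0, 4.3]
opening: 0.007
grip_force: 79.2
```

>>> drive_tool(rows=[[[0,0,0.001],0.02],[[0,0,0.001],-0.04],[[0,0,0.001],0.04],[[0,0,0.001],-0.04],[[0,0,0.001],0.02],[[0,0,0],0]])

```text
t: 21.85
tool_pos: [0.5742, 0.0334, 0.1317]
tool_rot: [0.458, 3.108, 0.0]
contact_force: [-4.2, 0.7, 9.4]
opening: 0.0068
grip_force: 79.9
```

>>> drive_tool(rows=[[[0,0,0.0015],0.02],[[0,0,0.0015],-0.04],[[0,0,0],0.02],[[0,0,0],0]])

```text
t: 22.25
tool_pos: [0.5745, 0.0334, 0.1316]
tool_rot: [-0.457, -3.108, 0.0]
contact_force: [-11.6, 0.4, 23.7]
opening: 0.007
grip_force: 82.2
```

>>> drive_tool(rows=[[[0,0,-0.003],0],[[0,0,0],0.1],[[0,0,0],0.1],[[0,0,0],0.1],[[0,0,0],0.1],[[0,0,0],0]])

```text
t: 22.85
tool_pos: [0.574, 0.0333, 0.1317]
tool_rot: [-1.068, -2.954, 0.0]
contact_force: [-3.8, 1.1, 9.7]
opening: 0.007
grip_force: 80.0
```

```bash
python3 -c "
from station import ctrl
o=ctrl.get_obs();print(o['q'].round(3),o['wrist_torque'],o['contact_force'],o['tool_pos'])"
```

```text
[-0.071  0.104  1.862 -0.     1.175 -0.948] [ 0.07934785  0.80181802 -0.02556318] [-3.75977621  1.13197764  9.68615795] [0.57400339 0.03333472 0.13169839]
```

Spring torque is building, so the key is turning. I'll carry on toward the stop.

>>> drive_tool(rows=[[[0,0,0],0.11],[[0,0,0],0.11],[[0,0,0],0.11],[[0,0,0],0.11],[[0,0,0],0.11],[[0,0,0],0.11],[[0,0,0],0.11],[[0,0,0],0.11],[[0,0,0],0.11],[[0,0,0],0.11]])

```text
t: 23.85
tool_pos: [0.5739, 0.033, 0.1317]
tool_rot: [2.457, 1.957, -0.002]
contact_force: [-4.0, -1.1, 10.1]
opening: 0.0066
grip_force: 80.1
```

>>> drive_tool(rows=[[[0,0,0],0.05],[[0,0,0],0.03],[[0,0,0],0.02],[[0,0,0],0],[[0,0,0],0]])

```text
t: 24.35
tool_pos: [0.5739, 0.033, 0.1317]
tool_rot: [2.548, 1.838, -0.002]
contact_force: [-5.6, -0.4, 10.2]
opening: 0.0068
grip_force: 80.1
```

```bash
python3 -c "
from station import ctrl
o=ctrl.get_obs();print(o['q'].round(3),o['wrist_torque'],o['contact_force'],o['tool_pos'])"
```

```text
[-7.200e-02  1.040e-01  1.862e+00 -1.000e-03  1.176e+00  2.500e-01] [-0.09255339  0.97060623  0.05221982] [-5.57778418 -0.37146759 10.24020854] [0.57390128 0.0329524  0.13174564]
```

>>> drive_tool(rows=[[[0,0,0],0.03],[[0,0,0],0.03],[[0,0,0],0],[[0,0,0],0]])

```text
t: 24.75
tool_pos: [0.5738, 0.0331, 0.1317]
tool_rot: [-2.602, -1.761, 0.002]
contact_force: [-5.3, -1.1, 9.9]
opening: 0.007
grip_force: 80.1
```

```bash
python3 -c "
from station import ctrl,vision
import cv2
o=ctrl.get_obs();print(o['t'],o['q'].round(3),o['wrist_torque'],o['contact_force'])
v=vision.get_image('scene')['image'];cv2.imwrite('pics/end.png',cv2.resize(v[130:430,120:560],None,fx=1.8,fy=1.8))"
```

```text
24.75 [-7.200e-02  1.040e-01  1.863e+00 -1.000e-03  1.176e+00  3.100e-01] [-0.03854204  1.02396368  0.12148155] [-5.29939587 -1.13987371  9.87131755]
```

View pics/end.png

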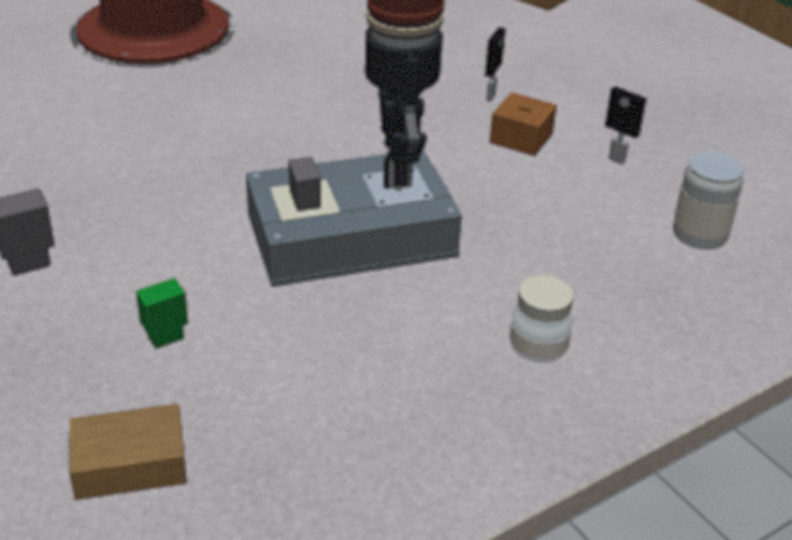

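The scene view shows the plug seated at (305,185), the gripper on the turned key at (398,175), and the bystanders undisturbed. I'll add a small nudge to confirm the stop.

>>> drive_tool(rows=[[[0,0,0],0.03],[[0,0,0],0],[[0,0,0],0],[[0,0,0],0],[[0,0,0],0]])

```text
t: 25.3
tool_pos: [0.5738, 0.0331, 0.1317]
tool_rot: [-2.628, -1.722, 0.002]
contact_force: [-5.1, -0.8, 11.0]
opening: 0.0069
grip_force: 80.1
```

```bash
python3 -c "
from station import ctrl
o=ctrl.get_obs();print(o['q'][5],o['wrist_torque'],o['contact_force'])"
```

```text
0.3393816784447894 [0.0011113  1.09862738 0.28505434] [-5.05040234 -0.84356508 11.04424327]
```

Torque has risen to 0.29 N m, well above the spring's 0.08 N m, so the key is at its hard stop. I'm handing in.

```bash
python3 -c "
from station import ctrl
print(ctrl.finish_job())"
```

```text
the job is handed in; nothing more can be done
None
```

The job is handed in at about 25 s: the small grey plug is fully home and released, and the key is fully in, turned clockwise to its stop and still held there; the last picture shows the can, jar and carton still standing.

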